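# Light test of a lens housing: hold the spring shutter at the mark

## Robot

A 6-joint arm with a two-finger parallel gripper is mounted at the origin on the work surface. World frame = base frame: x ahead of the robot, y to its left, z up, the work surface at z = 0. Lengths are in m, angles in rad, forces in N, time in s.
With the tool pointing down it reaches from about 0.425 to 0.925 m from the base axis. Payload 12.5 kg.
Tool frame: the origin (TCP) lies where the fingers leave the gripper's body, on its centre line; the fingertips stand 73 mm ahead of it and the grasp point (between the pads) lies 54 mm ahead of it; z points along the fingers, y is the line along which they close (so a half turn about z gives the same grasp; the last joint's range is limited). The gripper opens to 85 mm and grips with 20 to 120 N. Pads are 22 mm wide; open, the fingers measure 114 mm over their backs; the gripper's body (76 mm by 85 mm) begins 54 mm behind the grasp point. The pads swing forward as they close: fully open they stand 13 mm farther back than shut.
Start: joints at [-1.258, 0.491, 1.559, -0, 1.092, -0.106], TCP at [0.254, -0.571, 0.304] pointing down, gripper open.
Joint ranges: [-3.1, 3.1], [-0.84, 2.19], [0.05, 2.79], [-1.13, 4.28], [0.06, 2.93], [-2.69, 2.69]. Speed limits (rad/s): [2.22, 2.22, 2.79, 3.14, 3.14, 3.14].

## Interface

Orientations are given as a rotation vector (axis times angle).
In Python, from rig import robot gives the robot as it stands. The module is installed in compiled form; this text tells all that it offers.
- The arm moves only by the tool drive_tool, never from a script. Its argument "targets" is a list of rows, each an object of numbers: "claw": the opening, from 0 (shut) to 1 (fully open); "dx", "dy", "dz": the shift along the world's x, y, z in m; "yaw": the turn about the world's z in degrees. A call has 1 to 10 rows; each row is the pose to reach, as a shift and turn from the pose commanded when the call began; what a row does not reach only later rows make up. A row lasts 1/10 s, in which the tool goes at most 50 mm and 8.59 degrees, less where a joint would pass 70% of its speed; a pose out of reach is approached as far as the arm can. A call with a gripper value outside its range is refused whole. The fingers move at their own pace and stop on an object; "newtons" is the grip in N (left out, the last holds). Time passes only in rows, so rows that repeat a pose let the fingers close. It gives the time, the measured TCP pose, the force, the opening and the grip force at its end, in the units of the state.
- robot.state(): the state, without advancing time (a new reading comes with each control period).
- robot.get_image(name): name is "scene" or "top" or "wrist"; returns a dict with "image" (400x640x3 uint8, red, green, blue), "fx", "fy", "cx", "cy" (pixels), "world_to_cam" (4x4, takes a point from world to camera coordinates). Camera axes: x right, y down, z forward; pixel columns grow to the right and rows downward; lengths in m; the calibration is good to about 2 mm. The wrist camera is an equidistant fisheye: a pixel r from the principal point sees the ray r / f radians off the axis. A picture is of the moment at which its call begins. There is no depth.
- robot.close_job(): hands the job in; it is judged then, once.
Trained networks look in the newest picture that a camera, given by its name, has taken for a name from the list of things; names that differ only in an ending like _2 or _b are one class to them, and where a whole thing is asked for, a point or a joint stands for the part that bears it (a point fixed in the world has none). Each returns a list of dicts, best first, with "score" (0 to 1); they miss things now and then, are a little off and sometimes report something else, mostly with a low value. They report only what shows in the picture. A call takes as long as a camera call. They do not tell look-alikes from the thing itself.
- robot.outline_of(camera, label): "mask" (400x640 bool, what is visible of it) and "pixel" ([column, row] in pixels, amid what is visible of it).
- robot.spot_point(camera, label): "pixel" ([column, row] in pixels: a listed point, or the origin of a listed thing).
The state is a dict: "t": time; "joint_positions": joint angles; "dq": joint speeds; "effort": joint torques, N m; "eef_pos": TCP position; "tool_rot": TCP orientation; "contact_force": force on the tool from outside, world axes, zero at the start; "wrist_torque": the same for the moment, N m; "width": finger opening in m; "grip_force": force on a finger pad.
Only numpy, scipy, OpenCV 4.12 (cv2) and the standard library are available. Lean on these libraries where they do the work, as an engineer would, in place of code of your own. Each camera call takes 0.05 s, during which the arm holds its last target. There are 200 camera calls.

## Task

The square lens housing has fallen over on the repair bench: stand it upright on the light box, on its flat square end with the round lens barrel up, centred over the round glass window, setting it down rather than dropping it, and let go of it. Then take the shutter's upright knob and pull the spring-return shutter out along its rail until the fin on its side is in line with the index fin clamped to the rail, and keep it there: finish while still gripping the knob, since the shutter springs shut when let go. Leave the housing standing and the screwdriver, bit case and steel flange where they are.

Things in the scene. Friction and masses are not known exactly. Their poses are not given: they have to be found in the camera images.
- lens_housing: Loose aluminium block 42 x 42 x 62 mm, a round black lens barrel (34 mm diameter, 22 mm long) on one end; 84 mm overall, 0.16-0.3 kg, centre of mass about 38 mm from the flat end. Origin: centre of the flat square end; z axis from there to the barrel; x, y square to its sides. Starts lying on a side, axis level 21 mm above the bench, barrel roughly to the robot's right (-y, within 0.6 rad).
- light_box: Fixed grey box 120 (x) x 130 (y) x 50 mm high with a flat aluminium top. Origin: on the bench under the centre of the window, which is the box's centre. Its -x face looks roughly to the robot; from it an aluminium rail 155 mm long, 90 mm wide, 12 mm high runs out along the box's -x axis.
- window (a point): Centre of the round glass window (36 mm diameter, flush) in the light box's top face, 50 mm above the bench. The housing is to stand over it.
- shutter: Steel carriage (40 x 38 mm) on the rail, with a knob. Origin: on the knob's upright axis, 12 mm above the bench (the rail's top). It starts shut, the knob's axis 55 mm in front of the box's front face, and can be pulled up to 75 mm along its -x axis (parallel to the box's -x). A spring pulls it back with 4 N when shut plus 1 N per 10 mm.
- knob (a point): Point on the upright axis of the shutter's round black knob, to be gripped: 46 mm above the shutter's origin, 58 mm above the bench. The knob is 22 mm in diameter, from 36 to 76 mm above the bench, on a 12 mm stem; the carriage and fins below it end at most 28 mm above the bench.
- shutter_fin (a point): End of the small steel fin, 6 mm thick along x, that sticks out from the +y side of the shutter carriage, straight beside the knob: from the shutter origin 33 mm along y, 6 mm up. It moves with the shutter.
- index: Fixed steel index fin, 6 mm thick along x, 16 mm high, with a small dark clamp on the rail's +y edge, 30 to 65 mm farther out (-x of the box) than the shut shutter's fin. Origin: centre of its foot on the rail's top; axes parallel to the box's. Marks where the shutter's fin is to be held: in line when both fins are at the same x of this frame, their ends 1 mm apart.
- screwdriver: Loose black-handled screwdriver lying on the bench to the right beyond the housing. Origin near its middle. Bystander.
- bit_case: Loose green case of screwdriver bits, 70 x 50 mm, 25 mm high, lying open on the bench. Origin: centre of its underside. Bystander.
- flange: Loose steel flange, 70 mm diameter disc with a 26 mm hub, 24 mm high, on the bench to the left. Origin: centre of its underside. Bystander.
Mind the look-alikes: they are no part of the job. Several things look just like the lens_housing: the one meant starts farthest to the robot's right.

How it is judged:
By the outcome, as a careful person would: the job done as asked, in the order asked, and still so for the second after the job is handed in, while the arm keeps its last pose, push and grip.
It also fails if it takes over 54 s, if anything falls off the work surface, if the arm or the gripper's body presses on something with over 40 N, if the wrist force passes 120 N, or if a joint passes its speed limit or range.

## Working session

There is one attempt and no reset: what is moved stays moved. The work goes in short steps, Python scripts to look and compute and a tool call to move; the robot and the scene stay as the last step left them, time stands still between calls to the robot, and variables do not carry over. Pictures are saved under pics/ and viewed, at most 10 in all, crops included, and the job is handed in when it is done.

Besides the shell and the picture viewer there is one more tool, called after "Call:" as name([rows], argument=value, ...), one row to a line, values as JSON. drive_tool: Moves the arm, as the interface text tells. Its arguments: {"type":"object","properties":{"targets":{"type":"array","items":{"type":"object","properties":{"claw":{"type":"number"},"dx":{"type":"number"},"dy":{"type":"number"},"dz":{"type":"number"},"yaw":{"type":"number"}}}},"newtons":{"type":"number"}},"required":["targets"]}

```bash
mkdir -p pics
cat > h.py <<'E'
import numpy as np, cv2
from scipy.optimize import least_squares
from rig import robot
def ray(im,px):
    u=(px[0]-im['cx'])/im['fx']; v=(px[1]-im['cy'])/im['fy']
    if im.get('fish'):
        r=np.hypot(u,v); d=np.array([u/r*np.sin(r),v/r*np.sin(r),np.cos(r)]) if r>1e-9 else np.array([0,0,1.])
    else: d=np.array([u,v,1.])
    T=im['world_to_cam']; R=T[:3,:3]; o=-R.T@T[:3,3]; d=R.T@d
    return o,d/np.linalg.norm(d)
def grab(n):
    im=robot.get_image(n); im['fish']=n=='wrist'; return im
def tri(rs):
    A=sum(np.eye(3)-np.outer(d,d) for o,d in rs); b=sum((np.eye(3)-np.outer(d,d))@o for o,d in rs)
    p=np.linalg.solve(A,b); return p,max(np.linalg.norm((np.eye(3)-np.outer(d,d))@(p-o)) for o,d in rs)
def atz(r,z): o,d=r; return o+d*(z-o[2])/d[2]
def save(im,f): cv2.imwrite('pics/'+f,im['image'][:,:,::-1])
E
cat > a.py <<'E'
from h import *
np.set_printoptions(precision=4,suppress=True)
zs=dict(lens_housing=.021,window=.05,knob=.058,shutter_fin=.018,index=.012,shutter=.012,light_box=0,bit_case=0,flange=0,screwdriver=.01)
ims={c:grab(c) for c in('scene','top','wrist')}
for c in ims: save(ims[c],c+'0.png')
for l in zs:
  for c in ims:
    for r in robot.spot_point(c,l):
      if r['score']>.3: print(l,c,round(r['score'],2),np.round(r['pixel']),atz(ray(ims[c],r['pixel']),zs[l])[:2])
print(robot.state())
E
python3 a.py; python3 -c "
import cv2,numpy as np
cv2.imwrite('pics/st0.png',cv2.resize(np.vstack([cv2.imread('pics/%s0.png'%c) for c in('scene','top')]),None,fx=.75,fy=.75))"
```

```text
lens_housing scene 0.79 [309. 184.] [ 0.5284 -0.075 ]
lens_housing scene 0.75 [246. 262.] [0.7782 0.0723]
lens_housing scene 0.72 [334. 179.] [ 0.4643 -0.0537]
lens_housing scene 0.63 [291. 150.] [ 0.4914 -0.229 ]
lens_housing top 0.93 [319. 145.] [0.7843 0.0618]
lens_housing top 0.92 [357. 233.] [ 0.5197 -0.0794]
lens_housing top 0.68 [403. 242.] [ 0.5083 -0.2163]
lens_housing top 0.6 [350. 248.] [ 0.4735 -0.0616]
window scene 0.71 [320. 260.] [0.6532 0.1745]
window top 0.96 [279. 182.] [0.6459 0.167 ]
knob scene 0.91 [365. 234.] [0.536  0.1715]
knob scene 0.72 [199. 169.] [ 0.7587 -0.2399]
knob top 0.7 [271. 220.] [0.5269 0.1746]
shutter_fin scene 0.56 [375. 253.] [0.528  0.2009]
shutter_fin top 0.84 [258. 219.] [0.5323 0.2201]
shutter_fin top 0.58 [261. 232.] [0.495  0.2042]
index scene 0.56 [393. 250.] [0.4862 0.2112]
index top 0.4 [262. 234.] [0.488  0.2034]
shutter scene 0.74 [367. 239.] [0.5133 0.1537]
shutter scene 0.62 [368. 250.] [0.5315 0.1817]
shutter top 0.54 [272. 220.] [0.5362 0.1771]
light_box scene 0.64 [322. 274.] [0.6487 0.173 ]
light_box top 0.97 [277. 187.] [0.6415 0.179 ]
bit_case scene 0.68 [212. 213.] [ 0.7763 -0.1317]
bit_case top 0.84 [375. 162.] [ 0.7557 -0.118 ]
flange scene 0.58 [452. 279.] [0.4247 0.3333]
flange top 0.94 [216. 253.] [0.4208 0.3338]
screwdriver scene 0.93 [196. 169.] [ 0.7521 -0.3076]
screwdriver top 0.87 [440. 170.] [ 0.7446 -0.3219]
{'t': 1.65, 'joint_positions': array([-1.2576,  0.4909,  1.5589, -0.    ,  1.0917, -0.1056]), 'dq': array([-0.0002,  0.    , -0.0011,  0.0009, -0.0001,  0.0012]), 'effort': array([  0.0001, -61.8266, -26.1842,  -0.0001,   0.0004,   0.    ]), 'eef_pos': array([ 0.2542, -0.571 ,  0.3039]), 'tool_rot': array([3.0728, 0.653 , 0.    ]), 'contact_force': array([-0.4198,  0.1209,  0.0391]), 'wrist_torque': array([ 0.032 , -0.0235, -0.031 ]), 'grip_force': 0.0, 'width': 0.0850305597484337}
```

View pics/st0.png

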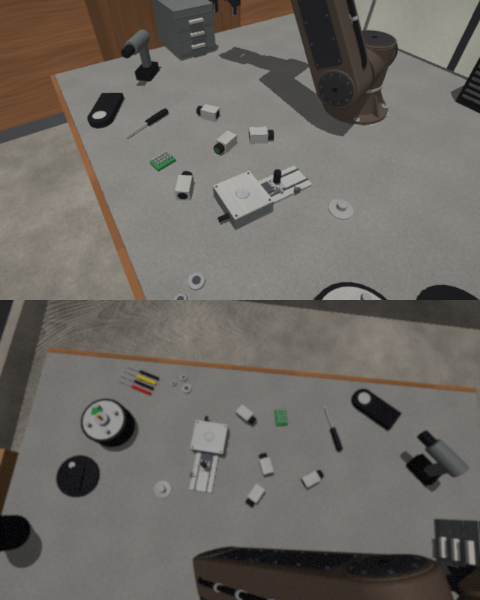

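```bash
cat > b.py <<'E'
from h import *
np.set_printoptions(precision=4,suppress=True)
ims={c:grab(c) for c in('scene','top')}
for c in ims:
  im=ims[c]
  for r in robot.outline_of(c,'lens_housing'):
    p=atz(ray(im,r['pixel']),.021)
    if p[1]<-.15:
      cs=max(cv2.findContours(r['mask'].astype('uint8'),0,2)[0],key=cv2.contourArea)
      q=np.array([atz(ray(im,x[0]),.03)[:2] for x in cs]).astype('f')
      print(c,r['score'],r['pixel'],p,cv2.minAreaRect(q))
      g=im['image'].mean(2); v,u=np.nonzero(r['mask']&(g<70)); b=(u.mean(),v.mean()); print('dark',b,len(u),atz(ray(im,b),.021))
E
python3 b.py
```

```text
scene 0.7 [278.2, 148.0] [ 0.5187 -0.2573  0.021 ] ((0.5300069451332092, -0.24393190443515778), (0.09007708728313446, 0.10575152933597565), 35.20741653442383)
dark (np.float64(274.8404255319149), np.float64(149.0531914893617)) 94 [ 0.5293 -0.2581  0.021 ]
top 0.62 [415.0, 235.3] [ 0.5316 -0.2518  0.021 ] ((0.5256937742233276, -0.25215110182762146), (0.042617447674274445, 0.09341739118099213), 33.71585464477539)
dark (np.float64(421.27536231884056), np.float64(234.55072463768116)) 69 [ 0.5358 -0.2703  0.021 ]
```

Call:
drive_tool([
  {"dx": 0.03, "dy": 0.035, "yaw": 8.5},
  {"dx": 0.06, "dy": 0.07, "yaw": 17},
  {"dx": 0.09, "dy": 0.105, "yaw": 25.5},
  {"dx": 0.12, "dy": 0.14, "yaw": 34},
  {"dx": 0.15, "dy": 0.175, "yaw": 42.5},
  {"dx": 0.18, "dy": 0.21, "yaw": 51},
  {"dx": 0.21, "dy": 0.245, "yaw": 59.5},
  {"dx": 0.24, "dy": 0.28, "yaw": 68},
  {"dx": 0.26, "dy": 0.31, "yaw": 76.5},
  {"dx": 0.27, "dy": 0.32, "dz": -0.03, "yaw": 85},
])

```text
invalid input
```

Call:
drive_tool([
  {"yaw": 7, "dz": -0.03},
  {"yaw": 14.7, "dz": -0.06},
  {"yaw": 14.7, "dz": -0.06},
  {"yaw": 14.7, "dz": -0.06},
])

```text
invalid input
```

```bash
cat > c.py <<'E'
from h import *
import sys
np.set_printoptions(precision=4,suppress=True)
im=grab('wrist'); save(im,sys.argv[1])
T=im['world_to_cam']; print('cam',-T[:3,:3].T@T[:3,3]); s=robot.state(); print(s['t'],s['eef_pos'],s['tool_rot'],s['joint_positions'])
for r in robot.outline_of('wrist','lens_housing')[:4]:
  cs=max(cv2.findContours(r['mask'].astype('uint8'),0,2)[0],key=cv2.contourArea)
  q=np.array([atz(ray(im,x[0]),.035)[:2] for x in cs]).astype('f'); print(r['score'],r['pixel'],cv2.minAreaRect(q))
for r in robot.spot_point('wrist','lens_housing'): print(r['score'],r['pixel'],atz(ray(im,r['pixel']),.021))
E
python3 c.py w1.png
```

```text
cam [ 0.3267 -0.5384  0.3735]
1.9 [ 0.2542 -0.571   0.3039] [3.0729 0.6529 0.    ] [-1.2576  0.4909  1.5589  0.      1.0917 -0.1056]
```

View pics/w1.png

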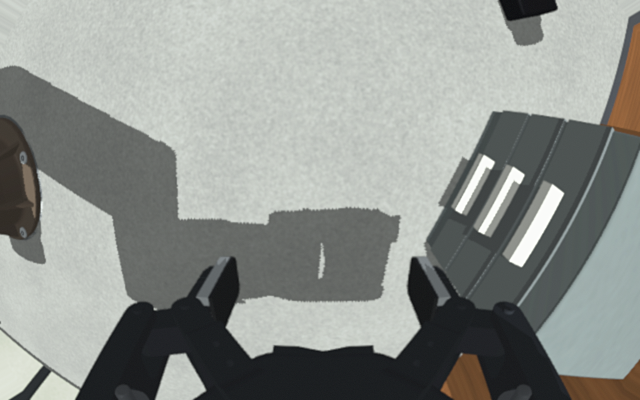

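The moves were refused, presumably because a row must hold every key. The picture shows only the start view: fingers at (220,285) and (430,285), the drawers on the right.

Call:
drive_tool([
  {"claw": 1, "dx": 0.03, "dy": 0.035, "dz": 0, "yaw": 8.5},
  {"claw": 1, "dx": 0.06, "dy": 0.07, "dz": 0, "yaw": 17},
  {"claw": 1, "dx": 0.09, "dy": 0.105, "dz": 0, "yaw": 25.5},
  {"claw": 1, "dx": 0.12, "dy": 0.14, "dz": 0, "yaw": 34},
  {"claw": 1, "dx": 0.15, "dy": 0.175, "dz": 0, "yaw": 42.5},
  {"claw": 1, "dx": 0.18, "dy": 0.21, "dz": 0, "yaw": 51},
  {"claw": 1, "dx": 0.21, "dy": 0.245, "dz": 0, "yaw": 59.5},
  {"claw": 1, "dx": 0.24, "dy": 0.28, "dz": 0, "yaw": 68},
  {"claw": 1, "dx": 0.26, "dy": 0.31, "dz": 0, "yaw": 76.5},
  {"claw": 1, "dx": 0.27, "dy": 0.32, "dz": -0.03, "yaw": 85},
], newtons=20)

```text
t: 3.0
eef_pos: [0.5266, -0.2488, 0.2767]
tool_rot: [1.809, 2.56, 0.001]
contact_force: [0.5, -0.9, -0.6]
width: 0.0855
grip_force: 0.0
```

Call:
drive_tool([
  {"claw": 1, "dx": 0, "dy": 0, "dz": -0.03, "yaw": 7},
  {"claw": 1, "dx": 0, "dy": 0, "dz": -0.06, "yaw": 14.7},
  {"claw": 1, "dx": 0, "dy": 0, "dz": -0.06, "yaw": 14.7},
  {"claw": 1, "dx": 0, "dy": 0, "dz": -0.06, "yaw": 14.7},
])

```text
t: 3.4
eef_pos: [0.5244, -0.2512, 0.2144]
tool_rot: [-1.488, -2.767, -0.0]
contact_force: [-0.1, 0.8, -0.0]
width: 0.0854
grip_force: 0.0
```

```bash
python3 c.py w2.png
```

```text
cam [ 0.4789 -0.1841  0.2841]
3.45 [ 0.5246 -0.2514  0.2152] [ 1.4868  2.7658 -0.    ] [-0.5604  0.5329  1.7611  0.0001  0.8461 -1.1448]
0.8 [613.7, 114.4] ((0.7447822690010071, 0.020088639110326767), (0.11458062380552292, 0.05319218337535858), 44.53012466430664)
0.66 [468.4, 49.7] ((0.5599736571311951, -0.0696292519569397), (0.09490935504436493, 0.05266338959336281), 20.762256622314453)
0.59 [322.9, 194.8] ((0.523172914981842, -0.25402143597602844), (0.04332276061177254, 0.08892986923456192), 33.694541931152344)
0.94 [318.5, 152.3] [ 0.4995 -0.2223  0.021 ]
0.88 [431.4, 37.6] [ 0.5232 -0.0815  0.021 ]
```

View pics/w2.png

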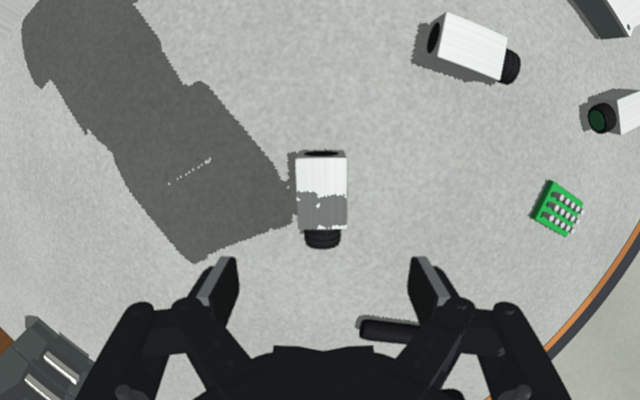

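The housing lies in the middle of the picture: flat end at (318,152), barrel at (322,238), with the fingers square to it. I'll grip it 50 mm from the flat end.

Call:
drive_tool([
  {"claw": 1, "dx": 0.0035, "dy": -0.0105, "dz": -0.04, "yaw": 0},
  {"claw": 1, "dx": 0.0035, "dy": -0.0105, "dz": -0.08, "yaw": 0},
  {"claw": 1, "dx": 0.0035, "dy": -0.0105, "dz": -0.115, "yaw": 0},
  {"claw": 1, "dx": 0.0035, "dy": -0.0105, "dz": -0.138, "yaw": 0},
  {"claw": 1, "dx": 0.0035, "dy": -0.0105, "dz": -0.138, "yaw": 0},
  {"claw": 0.3, "dx": 0.0035, "dy": -0.0105, "dz": -0.138, "yaw": 0},
  {"claw": 0.3, "dx": 0.0035, "dy": -0.0105, "dz": -0.138, "yaw": 0},
  {"claw": 0.3, "dx": 0.0035, "dy": -0.0105, "dz": -0.138, "yaw": 0},
  {"claw": 0.3, "dx": 0.0035, "dy": -0.0105, "dz": -0.138, "yaw": 0},
  {"claw": 0.3, "dx": 0.0035, "dy": -0.0105, "dz": -0.138, "yaw": 0},
], newtons=20)

```text
t: 4.55
eef_pos: [0.5282, -0.2618, 0.0777]
tool_rot: [1.481, 2.767, -0.0]
contact_force: [-1.3, 0.5, 6.7]
width: 0.0421
grip_force: 21.9
```

Call:
drive_tool([
  {"claw": 0.3, "dx": -0.0013, "dy": 0.0019, "dz": 0.004, "yaw": 0},
  {"claw": 0.3, "dx": -0.0026, "dy": 0.0038, "dz": 0.008, "yaw": 0},
  {"claw": 0.3, "dx": -0.0042, "dy": 0.0062, "dz": 0.012, "yaw": 0},
  {"claw": 0.3, "dx": -0.0058, "dy": 0.0087, "dz": 0.0158, "yaw": 0},
  {"claw": 0.3, "dx": -0.0078, "dy": 0.0117, "dz": 0.019, "yaw": 0},
  {"claw": 0.3, "dx": -0.0098, "dy": 0.0147, "dz": 0.022, "yaw": 0},
  {"claw": 0.3, "dx": -0.012, "dy": 0.018, "dz": 0.0247, "yaw": 0},
  {"claw": 0.3, "dx": -0.0143, "dy": 0.0215, "dz": 0.027, "yaw": 0},
  {"claw": 0.3, "dx": -0.0168, "dy": 0.0252, "dz": 0.0288, "yaw": 0},
  {"claw": 0.3, "dx": -0.0193, "dy": 0.0289, "dz": 0.0304, "yaw": 0},
])

```text
t: 5.55
eef_pos: [0.5082, -0.2322, 0.1065]
tool_rot: [1.482, 2.77, 0.0]
contact_force: [0.3, 0.3, -2.9]
width: 0.0419
grip_force: 20.9
```

```bash
cat > d.py <<'E'
from h import *
import sys
im=grab('wrist'); w=im['image'][60:360,140:500]; 
t=grab('scene')['image']; v=cv2.resize(t[110:210,210:330],(360,300),interpolation=2)
cv2.imwrite('pics/'+sys.argv[1],np.hstack([w,v])[:,:,::-1])
s=robot.state(); print(s['t'],s['eef_pos'],s['contact_force'],s['wrist_torque'],s['width'])
E
python3 d.py p3.png
```

```text
5.65 [ 0.50808459 -0.23209068  0.10649915] [ 0.64060567  0.30402219 -3.07181896] [-0.08618668 -0.04013101  0.00656706] 0.04198269970222167
```

View pics/p3.png

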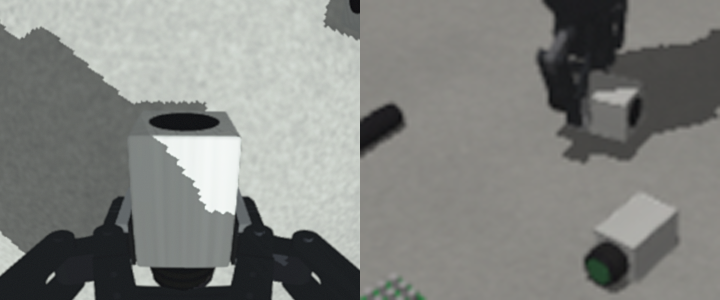

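The grasp carries the full weight and the housing stays level: the pads hold it too firmly for it to pivot, with the hole in the flat end at (185,120) in the wrist crop. New plan: lower the barrel on the light box's +y top edge, so the edge levers the barrel up. First I'll go over there and measure the box.

Call:
drive_tool([
  {"claw": 0.3, "dx": 0.0, "dy": 0.0, "dz": 0.03, "yaw": 0},
  {"claw": 0.3, "dx": 0.0, "dy": 0.0, "dz": 0.07, "yaw": 0},
  {"claw": 0.3, "dx": 0.01, "dy": 0.02, "dz": 0.11, "yaw": 0},
  {"claw": 0.3, "dx": 0.02, "dy": 0.05, "dz": 0.14, "yaw": -5},
  {"claw": 0.3, "dx": 0.03, "dy": 0.09, "dz": 0.16, "yaw": -10},
  {"claw": 0.3, "dx": 0.045, "dy": 0.13, "dz": 0.16, "yaw": -15},
  {"claw": 0.3, "dx": 0.06, "dy": 0.17, "dz": 0.16, "yaw": -20},
  {"claw": 0.3, "dx": 0.075, "dy": 0.21, "dz": 0.16, "yaw": -25},
  {"claw": 0.3, "dx": 0.09, "dy": 0.25, "dz": 0.16, "yaw": -30},
  {"claw": 0.3, "dx": 0.1, "dy": 0.28, "dz": 0.16, "yaw": -34},
], newtons=30)

```text
t: 6.65
eef_pos: [0.6089, 0.0498, 0.2662]
tool_rot: [-2.23, -2.213, -0.0]
contact_force: [0.6, -0.2, -2.5]
width: 0.042
grip_force: 34.4
```

```bash
cat > e.py <<'E'
from h import *
import sys,pickle
np.set_printoptions(precision=4,suppress=True)
zs=dict(window=.05,knob=.058,shutter_fin=.018,index=.012)
im=grab('wrist'); save(im,sys.argv[1]+'.png'); s=robot.state(); print(s['t'],s['eef_pos'],s['tool_rot'])
D={}
for l in zs:
  for r in robot.spot_point('wrist',l):
    if r['score']>.3:
      R=ray(im,r['pixel']); D.setdefault(l,[]).append(R); print(l,round(r['score'],2),np.round(r['pixel']),atz(R,zs[l])[:2])
for r in robot.outline_of('wrist','light_box')[:1]:
  cs=max(cv2.findContours(r['mask'].astype('uint8'),0,2)[0],key=cv2.contourArea)
  q=np.array([atz(ray(im,x[0]),.05)[:2] for x in cs]).astype('f'); print('box',r['score'],cv2.minAreaRect(q))
pickle.dump(D,open(sys.argv[1]+'.pkl','wb'))
E
python3 e.py w4
```

```text
6.7 [0.6097 0.0529 0.2661] [-2.2325 -2.2098 -0.0022]
window 0.82 [364.  63.] [0.6457 0.1666]
knob 0.9 [234.  60.] [0.5289 0.172 ]
shutter_fin 0.78 [249.  29.] [0.5332 0.2099]
index 0.52 [212.  31.] [0.4904 0.2138]
box 0.66 ((0.5876824259757996, 0.17167264223098755), (0.1308773010969162, 0.2774979770183563), 87.16889190673828)
```

Call:
drive_tool([
  {"claw": 0.3, "dx": 0.01, "dy": 0.035, "dz": 0, "yaw": 0},
  {"claw": 0.3, "dx": 0.02, "dy": 0.07, "dz": 0, "yaw": 0},
  {"claw": 0.3, "dx": 0.03, "dy": 0.105, "dz": 0, "yaw": 0},
  {"claw": 0.3, "dx": 0.03, "dy": 0.14, "dz": 0, "yaw": 0},
  {"claw": 0.3, "dx": 0.03, "dy": 0.14, "dz": 0, "yaw": 0},
  {"claw": 0.3, "dx": 0.03, "dy": 0.14, "dz": 0, "yaw": 0},
])

```text
t: 7.55
eef_pos: [0.6383, 0.1869, 0.2661]
tool_rot: [2.227, 2.216, -0.001]
contact_force: [-1.2, -0.4, -0.9]
width: 0.0416
grip_force: 34.4
```

```bash
python3 e.py w5
python3 - <<'E'
from h import *
import pickle
A,B=[pickle.load(open(f+'.pkl','rb')) for f in('w4','w5')]
for l in A:
  if l in B: print(l,tri([A[l][0],B[l][0]]))
E
```

```text
7.6 [0.6384 0.1863 0.2662] [ 2.2279  2.2149 -0.0007]
shutter_fin 0.81 [228. 156.] [0.5349 0.2126]
index 0.53 [191. 154.] [0.4883 0.2161]
shutter_fin (array([0.53213038, 0.21149817, 0.01111004]), np.float64(0.0005317757008399833))
index (array([0.48764729, 0.2152284 , 0.00778729]), np.float64(0.0012061072237080795))
```

View pics/w5.png

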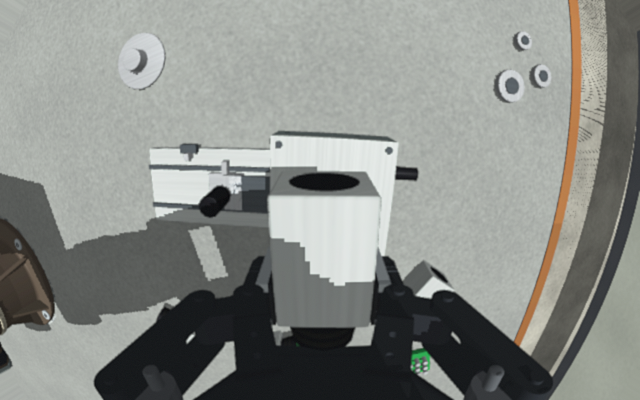

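Box top +y corners at about (272,133) and (397,143), window hidden, knob at (215,200), index clamp at (190,148); housing held level. I'll check the edge's place.

Run:
```python
from h import *
np.set_printoptions(precision=4,suppress=True)
im=grab('wrist')
for p in [(274,133),(397,143),(279,144),(389,150)]: print(p,atz(ray(im,p),.05))
t=grab('top'); save(t,'t5.png')
for r in robot.outline_of('top','light_box')[:1]:
  q=np.argwhere(r['mask'])[:,::-1]; q=np.array([atz(ray(t,x),.05)[:2] for x in q]).astype('f'); print(r['score'],cv2.minAreaRect(q))
for l in('window','knob'):
  for r in robot.spot_point('top',l)[:1]: print(l,atz(ray(t,r['pixel']),.05 if l=='window' else .058))
```

```text
(274, 133) [0.5921 0.2385 0.05  ]
(397, 143) [0.7074 0.2289 0.05  ]
(279, 144) [0.5965 0.228  0.05  ]
(389, 150) [0.6999 0.222  0.05  ]
0.83 ((0.5677236318588257, 0.14983002841472626), (0.0822003111243248, 0.2758368253707886), 84.03063201904297)
window [0.6456 0.1793 0.05  ]
knob [0.532  0.1764 0.058 ]
```

Call:
drive_tool([
  {"claw": 0.3, "dx": 0.004, "dy": 0.02, "dz": 0, "yaw": -1},
  {"claw": 0.3, "dx": 0.008, "dy": 0.045, "dz": 0, "yaw": -2.3},
  {"claw": 0.3, "dx": 0.0116, "dy": 0.0667, "dz": -0.03, "yaw": -2.3},
  {"claw": 0.3, "dx": 0.0116, "dy": 0.0667, "dz": -0.07, "yaw": -2.3},
  {"claw": 0.3, "dx": 0.0116, "dy": 0.0667, "dz": -0.1, "yaw": -2.3},
  {"claw": 0.3, "dx": 0.0116, "dy": 0.0667, "dz": -0.125, "yaw": -2.3},
  {"claw": 0.3, "dx": 0.0116, "dy": 0.0667, "dz": -0.136, "yaw": -2.3},
  {"claw": 0.3, "dx": 0.0116, "dy": 0.0667, "dz": -0.136, "yaw": -2.3},
], newtons=20)

```text
t: 8.9
eef_pos: [0.6497, 0.254, 0.129]
tool_rot: [-2.271, -2.17, 0.003]
contact_force: [0.3, -0.1, -1.8]
width: 0.0418
grip_force: 34.4
```

Call:
drive_tool([
  {"claw": 0.3, "dx": 0, "dy": 0, "dz": -0.003, "yaw": 0},
  {"claw": 0.3, "dx": 0, "dy": 0, "dz": -0.005, "yaw": 0},
  {"claw": 0.3, "dx": 0, "dy": 0, "dz": -0.007, "yaw": 0},
  {"claw": 0.3, "dx": 0, "dy": 0, "dz": -0.009, "yaw": 0},
  {"claw": 0.3, "dx": 0, "dy": 0, "dz": -0.011, "yaw": 0},
], newtons=20)

```text
t: 9.4
eef_pos: [0.6504, 0.2549, 0.1219]
tool_rot: [2.271, 2.17, 0.005]
contact_force: [-6.3, 5.9, 16.7]
width: 0.0421
grip_force: 36.3
```

```bash
sed -i 's/t\[110:210,210:330\]/t[200:300,280:400]/' d.py; python3 d.py p6.png
```

```text
9.5 [0.65041316 0.25498667 0.12176761] [-3.83538379  4.14430448 11.7381037 ] [ 0.28917928  0.72216381 -0.13110795] 0.04190443909585862
```

View pics/p6.png

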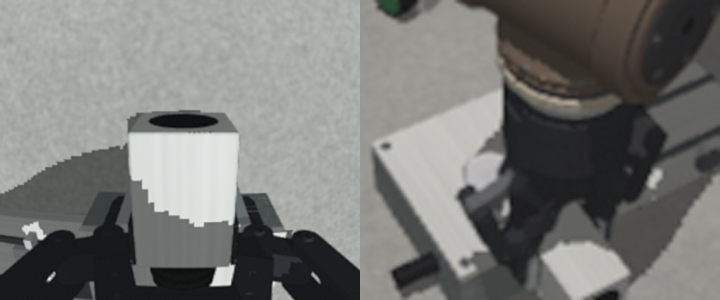

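The housing is still level and the grip reads 36 N, so it doesn't slip. I'll ease the grip by setting the opening near the held width, and keep the light press.

Call:
drive_tool([
  {"claw": 0.49, "dx": 0, "dy": 0, "dz": 0, "yaw": 0},
  {"claw": 0.49, "dx": 0, "dy": 0, "dz": 0, "yaw": 0},
], newtons=20)

```text
t: 9.7
eef_pos: [0.6504, 0.255, 0.1215]
tool_rot: [2.271, 2.17, 0.005]
contact_force: [-2.1, 4.2, 6.7]
width: 0.0416
grip_force: 11.5
```

Call:
drive_tool([
  {"claw": 0.49, "dx": 0, "dy": 0, "dz": -0.002, "yaw": 0},
  {"claw": 0.49, "dx": 0, "dy": 0, "dz": -0.004, "yaw": 0},
  {"claw": 0.49, "dx": 0, "dy": 0, "dz": -0.004, "yaw": 0},
], newtons=20)

```text
t: 10.0
eef_pos: [0.6506, 0.2554, 0.1172]
tool_rot: [2.271, 2.17, 0.006]
contact_force: [-1.0, 5.7, 6.7]
width: 0.0418
grip_force: 11.7
```

```bash
python3 d.py p7.png
```

```text
10.1 [0.65057219 0.2553201  0.11722984] [-0.12536796  6.86372698  5.9338098 ] [ 0.89576383  0.19743372 -0.00615014] 0.04211478271610982
```

View pics/p7.png

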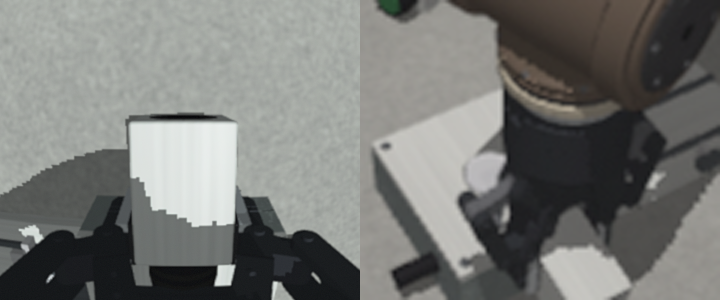

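The flat face has foreshortened (rows 113–122 instead of 112–132), so the housing is now turning barrel-up. Continuing.

Call:
drive_tool([
  {"claw": 0.49, "dx": 0, "dy": 0, "dz": -0.002, "yaw": 0},
  {"claw": 0.49, "dx": 0, "dy": 0, "dz": -0.004, "yaw": 0},
  {"claw": 0.49, "dx": 0, "dy": 0, "dz": -0.006, "yaw": 0},
  {"claw": 0.49, "dx": 0, "dy": 0, "dz": -0.006, "yaw": 0},
], newtons=20)

```text
t: 10.5
eef_pos: [0.6506, 0.2553, 0.1109]
tool_rot: [2.27, 2.17, 0.006]
contact_force: [-1.3, 7.8, 4.6]
width: 0.042
grip_force: 11.0
```

```bash
cat > f.py <<'E'
from h import *
import sys
from scipy.spatial.transform import Rotation as R
np.set_printoptions(precision=4,suppress=True)
def proj(im,P):
    c=P@im['world_to_cam'][:3,:3].T+im['world_to_cam'][:3,3]; r=np.hypot(c[:,0],c[:,1]); k=np.arctan2(r,c[:,2])/r if im['fish'] else 1/c[:,2]
    return np.c_[im['fx']*k*c[:,0]+im['cx'],im['fy']*k*c[:,1]+im['cy']]
a=np.linspace(0,2*np.pi,24,endpoint=False)
B=np.array([(x,y,z) for x in(-21,21) for y in(-21,21) for z in np.linspace(0,62,8)])/1e3
def fit(im,mask,s0=.05,drop=.0567):
    st=robot.state(); p=st['eef_pos']; yaw=R.from_rotvec(st['tool_rot']).as_matrix()[:,1]; yaw=yaw*np.sign(yaw[0])
    best=[]
    for phi in range(-10,101,2):
      f=np.radians(phi); ax0=np.array([yaw[1],-yaw[0],0]); z=np.cos(f)*ax0+np.sin(f)*np.array([0,0,1]); y=np.cross(z,yaw)
      for s in (s0-.006,s0-.003,s0,s0+.003,s0+.006):
       for off in (0,.004,.008):
        O=p-np.array([0,0,drop-off])-s*z-off*y*np.sign(y@[0,0,1] or 1)
        P=O+B[:,:1]*yaw+B[:,1:2]*y+B[:,2:]*z
        m=np.zeros((400,640),'uint8'); cv2.fillConvexPoly(m,cv2.convexHull(proj(im,P).astype('f')).astype(int),1)
        m=m[:215]>0; k=mask[:215]; best.append(((m&k).sum()/(m|k).sum(),phi,s,off))
    return sorted(best)[::-1][:4]
if __name__=='__main__':
  im=grab('wrist'); save(im,sys.argv[1])
  rs=[r for r in robot.outline_of('wrist','lens_housing') if abs(r['pixel'][0]-320)<60]
  for r in rs[:1]: print(r['score'],r['pixel'],fit(im,r['mask']))
  s=robot.state(); print(s['t'],s['contact_force'])
E
python3 f.py w8.png
```

```text
0.61 [322.6, 249.8] [(np.float64(0.972901921132457), 16, 0.05, 0), (np.float64(0.9623336745138178), 22, 0.05, 0.004), (np.float64(0.9485805042684138), 18, 0.05, 0), (np.float64(0.9479064281501868), 14, 0.053000000000000005, 0.008)]
10.6 [-0.651   6.0272  3.8374]
```

Run:
```python
import cv2,numpy as np
from h import *
w=cv2.imread('pics/w8.png')[100:400,120:520]; t=grab('scene')['image'][200:300,280:400,::-1]
cv2.imwrite('pics/p8.png',np.hstack([w,cv2.resize(t,(360,300))]))
```

```text
(no output)
```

View pics/p8.png

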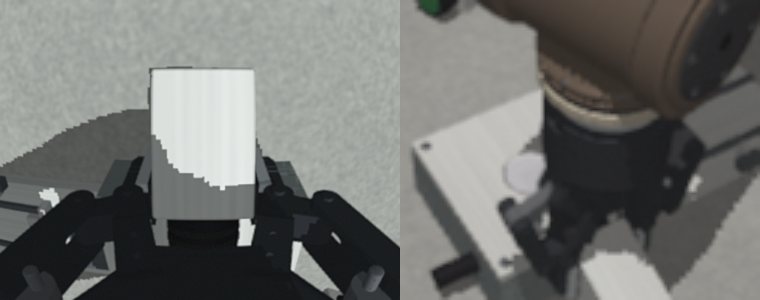

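The housing is tilted about 18° and the block's shoulder has caught on the box wall: the flat face is edge-on at row 168 of the crop. At a light grip (about 10 N) the pads do let it turn. Better plan: lay it down on the free bench, regrip the barrel with the fingertips, and let its weight swing it upright.

Call:
drive_tool([
  {"claw": 0.4, "dx": 0, "dy": 0.003, "dz": 0.0, "yaw": 0},
  {"claw": 0.4, "dx": 0, "dy": 0.005, "dz": 0.02, "yaw": 0},
  {"claw": 0.4, "dx": 0, "dy": 0.02, "dz": 0.04, "yaw": 0},
  {"claw": 0.4, "dx": 0, "dy": 0.05, "dz": 0.04, "yaw": 0},
  {"claw": 0.4, "dx": 0, "dy": 0.075, "dz": 0.03, "yaw": 0},
  {"claw": 0.4, "dx": 0, "dy": 0.075, "dz": 0.0, "yaw": 0},
  {"claw": 0.49, "dx": 0, "dy": 0.075, "dz": -0.015, "yaw": 0},
  {"claw": 0.49, "dx": 0, "dy": 0.075, "dz": -0.021, "yaw": 0},
  {"claw": 0.49, "dx": 0, "dy": 0.075, "dz": -0.027, "yaw": 0},
  {"claw": 0.49, "dx": 0, "dy": 0.075, "dz": -0.03, "yaw": 0},
], newtons=20)

```text
t: 11.65
eef_pos: [0.6507, 0.3285, 0.0801]
tool_rot: [2.272, 2.169, 0.002]
contact_force: [-0.4, -2.8, 4.6]
width: 0.0421
grip_force: 11.6
```

```bash
python3 f.py w9.png; python3 -c "
from rig import robot; s=robot.state(); print(s['eef_pos'],s['width'],s['grip_force'])"
```

```text
0.59 [321.6, 255.3] [(np.float64(0.955750273822563), 8, 0.047, 0), (np.float64(0.9471027216856892), 6, 0.047, 0.008), (np.float64(0.9398496240601504), 10, 0.047, 0), (np.float64(0.9392372333548804), 12, 0.05, 0.008)]
11.75 [ 0.001   0.4091 -1.9379]
[0.65054432 0.32876347 0.07990508] 0.04162539118741987 11.067143082618713
```

Call:
drive_tool([
  {"claw": 0.56, "dx": 0, "dy": 0, "dz": 0, "yaw": 0},
  {"claw": 0.8, "dx": 0, "dy": 0, "dz": 0.002, "yaw": 0},
  {"claw": 0.8, "dx": 0, "dy": 0, "dz": 0.0035, "yaw": 0},
], newtons=20)

```text
t: 12.05
eef_pos: [0.65, 0.3293, 0.0833]
tool_rot: [2.271, 2.17, 0.001]
contact_force: [-0.2, -0.2, 0.3]
width: 0.0685
grip_force: 0.0
```

```bash
python3 f.py w10.png; python3 -c "
from rig import robot; s=robot.state(); print(s['eef_pos'],s['width'],s['grip_force'],s['contact_force'])"
```

```text
0.72 [323.5, 248.3] [(np.float64(0.9346861128725428), -10, 0.044000000000000004, 0.008), (np.float64(0.9334573258937797), 8, 0.05, 0.008), (np.float64(0.9334573258937797), 0, 0.047, 0.008), (np.float64(0.9334573258937797), 0, 0.047, 0.004)]
12.15 [ 0.467  -0.5926  0.2321]
[0.65008154 0.32927379 0.08333538] 0.06811540337041079 0.0 [ 0.46701543 -0.59258843  0.23207509]
```

Call:
drive_tool([
  {"claw": 0.8, "dx": -0.0006, "dy": -0.014, "dz": 0, "yaw": 0},
  {"claw": 0.8, "dx": -0.0012, "dy": -0.027, "dz": 0, "yaw": 0},
  {"claw": 0.6, "dx": -0.0012, "dy": -0.027, "dz": 0, "yaw": 0},
  {"claw": 0.38, "dx": -0.0012, "dy": -0.027, "dz": 0, "yaw": 0},
  {"claw": 0.38, "dx": -0.0012, "dy": -0.027, "dz": 0, "yaw": 0},
  {"claw": 0.38, "dx": -0.0012, "dy": -0.027, "dz": 0, "yaw": 0},
], newtons=20)

```text
t: 12.75
eef_pos: [0.6489, 0.3022, 0.083]
tool_rot: [2.271, 2.17, 0.001]
contact_force: [0.4, -3.0, 3.2]
width: 0.0332
grip_force: 20.0
```

Call:
drive_tool([
  {"claw": 0.386, "dx": 0, "dy": 0, "dz": 0, "yaw": 0},
  {"claw": 0.386, "dx": 0, "dy": 0.002, "dz": 0.006, "yaw": 0},
  {"claw": 0.386, "dx": 0, "dy": 0.005, "dz": 0.012, "yaw": 0},
  {"claw": 0.386, "dx": 0.0004, "dy": 0.008, "dz": 0.0184, "yaw": 0},
  {"claw": 0.386, "dx": 0.0006, "dy": 0.014, "dz": 0.027, "yaw": 0},
  {"claw": 0.386, "dx": 0.001, "dy": 0.02, "dz": 0.0342, "yaw": 0},
], newtons=20)

```text
t: 13.35
eef_pos: [0.6498, 0.3228, 0.118]
tool_rot: [2.271, 2.17, 0.001]
contact_force: [-0.6, 0.6, -2.8]
width: 0.0331
grip_force: 19.6
```

```bash
cat > g.py <<'E'
from f import *
im=grab('wrist'); save(im,sys.argv[1]); d=float(sys.argv[2])
rs=[r for r in robot.outline_of('wrist','lens_housing') if abs(r['pixel'][0]-320)<60]
for r in rs[:1]: print(r['score'],r['pixel'],fit(im,r['mask'],.074,d))
s=robot.state(); print(s['t'],s['contact_force'],s['eef_pos'],s['width'],s['grip_force'])
E
python3 g.py w11.png .062
```

```text
0.96 [324.2, 197.9] [(np.float64(0.9542772861356932), 2, 0.074, 0), (np.float64(0.9521327425940405), 2, 0.074, 0.004), (np.float64(0.9511215850571703), 4, 0.074, 0.004), (np.float64(0.951102341940465), 0, 0.074, 0.008)]
13.45 [-0.0228 -0.4984 -2.0533] [0.6501 0.3233 0.1186] 0.03320485719196181 19.579425752162933
```

Call:
drive_tool([
  {"claw": 0.391, "dx": 0, "dy": 0, "dz": 0, "yaw": 0},
  {"claw": 0.391, "dx": 0, "dy": 0, "dz": 0, "yaw": 0},
], newtons=20)

```text
t: 13.65
eef_pos: [0.6496, 0.322, 0.1167]
tool_rot: [-2.271, -2.17, 0.001]
contact_force: [-0.1, 0.3, -1.5]
width: 0.0337
grip_force: 12.8
```

```bash
python3 g.py w12.png .062
```

```text
13.75 [-1.1287 -0.0136 -2.8695] [0.6497 0.3219 0.1166] 0.033343149402676756 12.811299115419388
```

Call:
drive_tool([
  {"claw": 0.394, "dx": 0, "dy": 0, "dz": 0, "yaw": 0},
  {"claw": 0.394, "dx": 0, "dy": 0, "dz": 0, "yaw": 0},
], newtons=20)

```text
t: 13.95
eef_pos: [0.6499, 0.322, 0.117]
tool_rot: [2.272, 2.17, 0.0]
contact_force: [0.0, 0.1, -0.5]
width: 0.0339
grip_force: 6.6
```

```bash
sed -i 's/^rs=.*/R_=robot.outline_of("wrist","lens_housing"); print([(round(r["score"],2),r["pixel"]) for r in R_]); rs=[r for r in R_ if abs(r["pixel"][0]-320)<60]/' g.py; python3 g.py w13.png .062
```

```text
[(0.63, [324.3, 194.0])]
0.63 [324.3, 194.0] [(np.float64(0.9503772181489746), 32, 0.077, 0.004), (np.float64(0.9501453644879939), 38, 0.077, 0), (np.float64(0.9472069403300889), 32, 0.08, 0.008), (np.float64(0.9467517522753426), 30, 0.074, 0)]
14.05 [-0.6248 -0.1385 -0.3835] [0.6499 0.3221 0.1171] 0.03362241601257918 6.599382609128952
```

It is swinging: tilt about 34° with its flat edge now on the bench. Continuing the arc at this light grip.

Call:
drive_tool([
  {"claw": 0.394, "dx": 0.0002, "dy": 0.005, "dz": 0.004, "yaw": 0},
  {"claw": 0.394, "dx": 0.0005, "dy": 0.01, "dz": 0.008, "yaw": 0},
  {"claw": 0.394, "dx": 0.0007, "dy": 0.016, "dz": 0.012, "yaw": 0},
  {"claw": 0.394, "dx": 0.001, "dy": 0.022, "dz": 0.015, "yaw": 0},
  {"claw": 0.394, "dx": 0.0013, "dy": 0.028, "dz": 0.0175, "yaw": 0},
  {"claw": 0.394, "dx": 0.0016, "dy": 0.035, "dz": 0.02, "yaw": 0},
  {"claw": 0.394, "dx": 0.0016, "dy": 0.035, "dz": 0.02, "yaw": 0},
], newtons=20)

```text
t: 14.75
eef_pos: [0.6514, 0.3582, 0.1375]
tool_rot: [2.27, 2.171, 0.002]
contact_force: [-0.5, -1.4, 1.7]
width: 0.0339
grip_force: 6.5
```

```bash
python3 g.py w14.png .062
```

```text
[(0.72, [323.4, 218.2])]
0.72 [323.4, 218.2] [(np.float64(0.9543048694424842), 58, 0.071, 0), (np.float64(0.9537234042553191), 58, 0.077, 0.004), (np.float64(0.9536823425022183), 60, 0.074, 0), (np.float64(0.9535382416011436), 60, 0.08, 0.004)]
14.85 [-0.6779 -0.398   0.9012] [0.6514 0.3574 0.1372] 0.03329413784776135 6.573625242890557
```

Call:
drive_tool([
  {"claw": 0.394, "dx": 0.0003, "dy": 0.006, "dz": 0.002, "yaw": 0},
  {"claw": 0.394, "dx": 0.0006, "dy": 0.013, "dz": 0.003, "yaw": 0},
  {"claw": 0.394, "dx": 0.0009, "dy": 0.02, "dz": 0.0035, "yaw": 0},
  {"claw": 0.394, "dx": 0.0012, "dy": 0.027, "dz": 0.003, "yaw": 0},
  {"claw": 0.394, "dx": 0.0015, "dy": 0.033, "dz": 0.0015, "yaw": 0},
  {"claw": 0.394, "dx": 0.0018, "dy": 0.04, "dz": 0, "yaw": 0},
  {"claw": 0.394, "dx": 0.0018, "dy": 0.04, "dz": -0.001, "yaw": 0},
], newtons=20)

```text
t: 15.55
eef_pos: [0.6533, 0.3987, 0.1366]
tool_rot: [2.27, 2.171, 0.003]
contact_force: [-0.7, 2.6, 9.6]
width: 0.0335
grip_force: 7.3
```

```bash
python3 g.py w15.png .062
python3 - <<'E'
import cv2,numpy as np
from h import *
w=cv2.imread('pics/w15.png')[100:400,120:520]; t=grab('scene')['image'][200:320,280:424,::-1]
cv2.imwrite('pics/p15.png',np.hstack([w,cv2.resize(t,(360,300))]))
E
```

```text
[(0.68, [322.1, 243.8])]
0.68 [322.1, 243.8] [(np.float64(0.9564220183486238), 86, 0.074, 0.004), (np.float64(0.9538904899135446), 84, 0.08, 0.008), (np.float64(0.953125), 88, 0.08, 0.004), (np.float64(0.9521061742642816), 92, 0.08, 0)]
15.65 [-1.3676  2.5146  7.298 ] [0.6533 0.3982 0.1367] 0.03366850576826024 7.121616303920746
```

View pics/p15.png

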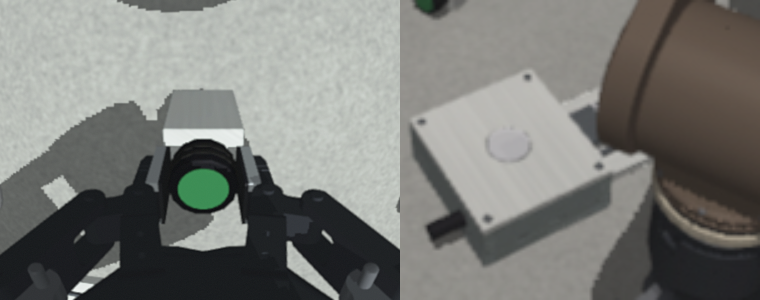

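The housing stands upright in the fingers, the green barrel end at (203,188) in the crop. Now let it settle, regrip it lower on the block, and measure its offset from the tool.

Call:
drive_tool([
  {"claw": 0.42, "dx": 0, "dy": 0, "dz": 0, "yaw": 0},
  {"claw": 0.48, "dx": 0, "dy": 0, "dz": 0, "yaw": 0},
  {"claw": 0.8, "dx": 0, "dy": 0, "dz": 0, "yaw": 0},
  {"claw": 0.8, "dx": 0, "dy": 0, "dz": 0, "yaw": 0},
  {"claw": 0.8, "dx": 0, "dy": 0, "dz": -0.015, "yaw": 0},
  {"claw": 0.8, "dx": 0, "dy": 0, "dz": -0.028, "yaw": 0},
  {"claw": 0.8, "dx": 0, "dy": 0, "dz": -0.028, "yaw": 0},
], newtons=30)

```text
t: 16.4
eef_pos: [0.6522, 0.3966, 0.1046]
tool_rot: [-2.27, -2.169, 0.007]
contact_force: [-0.5, 0.6, -0.8]
width: 0.0683
grip_force: 0.0
```

```bash
cat > gr.py <<'E'
from h import *
import sys
np.set_printoptions(precision=4,suppress=True)
def green(im,z,near):
    h=cv2.cvtColor(im['image'],cv2.COLOR_RGB2HSV); m=cv2.inRange(h,(50,90,40),(80,255,255))
    n,l,st,c=cv2.connectedComponentsWithStats(m)
    k=[i for i in range(1,n) if st[i,4]>300]; k=min(k,key=lambda i:np.hypot(*(c[i]-near)))
    cs=max(cv2.findContours((l==k).astype('uint8'),0,2)[0],key=cv2.contourArea)
    q=np.array([atz(ray(im,p[0]),z)[:2] for p in cs]).astype('f'); return c[k],cv2.minEnclosingCircle(q)
if __name__=='__main__':
  im=grab('wrist'); save(im,sys.argv[1]); z=float(sys.argv[2]); s=robot.state()
  px,(c,r)=green(im,z,(323,290)); print(px,c,r,'off',np.array(c)-s['eef_pos'][:2]); print(s['t'],s['eef_pos'],s['contact_force'],s['width'])
E
python3 gr.py w16.png .084
```

```text
[325.4608 319.9528] (0.6520339846611023, 0.3992263078689575) 0.012599541805684566 off [-0.0006  0.0024]
16.45 [0.6527 0.3968 0.106 ] [-0.1741 -0.8284  0.3717] 0.06838914701721574
```

Call:
drive_tool([
  {"claw": 0.6, "dx": 0, "dy": 0, "dz": 0, "yaw": 0},
  {"claw": 0.4, "dx": 0, "dy": 0, "dz": 0, "yaw": 0},
  {"claw": 0.4, "dx": 0, "dy": 0, "dz": 0, "yaw": 0},
  {"claw": 0.4, "dx": 0, "dy": 0, "dz": 0, "yaw": 0},
  {"claw": 0.4, "dx": 0, "dy": 0, "dz": 0.03, "yaw": 0},
  {"claw": 0.4, "dx": 0, "dy": 0, "dz": 0.07, "yaw": 0},
  {"claw": 0.4, "dx": 0, "dy": -0.02, "dz": 0.11, "yaw": 0},
  {"claw": 0.4, "dx": 0, "dy": -0.06, "dz": 0.13, "yaw": 0},
  {"claw": 0.4, "dx": 0, "dy": -0.1, "dz": 0.13, "yaw": 0},
  {"claw": 0.4, "dx": 0, "dy": -0.14, "dz": 0.13, "yaw": 0},
], newtons=30)

```text
t: 17.45
eef_pos: [0.6528, 0.2559, 0.2389]
tool_rot: [2.27, 2.171, 0.002]
contact_force: [0.9, 0.1, -3.0]
width: 0.0412
grip_force: 31.6
```

Call:
drive_tool([
  {"claw": 0.4, "dx": 0, "dy": -0.04, "dz": 0, "yaw": 0},
  {"claw": 0.4, "dx": 0, "dy": -0.08, "dz": 0, "yaw": 0},
  {"claw": 0.4, "dx": 0, "dy": -0.12, "dz": 0, "yaw": 0},
  {"claw": 0.4, "dx": 0, "dy": -0.16, "dz": 0, "yaw": 0},
  {"claw": 0.4, "dx": 0, "dy": -0.2, "dz": 0, "yaw": 0},
  {"claw": 0.4, "dx": 0, "dy": -0.235, "dz": 0, "yaw": 0},
  {"claw": 0.4, "dx": 0, "dy": -0.25, "dz": 0, "yaw": 0},
  {"claw": 0.4, "dx": 0, "dy": -0.25, "dz": 0, "yaw": 0},
], newtons=30)

```text
t: 18.25
eef_pos: [0.6531, 0.0052, 0.238]
tool_rot: [2.274, 2.167, -0.0]
contact_force: [0.4, 0.1, -2.3]
width: 0.0414
grip_force: 31.6
```

```bash
python3 e.py w17; python3 gr.py w17b.png .214
```

```text
18.3 [0.6531 0.0067 0.238 ] [-2.2728 -2.1686 -0.0001]
window 0.63 [305.   9.] [0.6448 0.1655]
window 0.32 [172.  18.] [0.5264 0.1769]
knob 0.95 [171.  15.] [0.5296 0.1767]
box 0.93 ((0.5801233053207397, 0.14897358417510986), (0.08447963744401932, 0.25331440567970276), 81.27513885498047)
[323.0604 315.0617] (0.6522989273071289, 0.010866287164390087) 0.012580148875713348 off [-0.0009  0.0026]
18.6 [0.6532 0.0083 0.238 ] [ 0.3534  0.1514 -2.8894] 0.041497352222765176
```

Call:
drive_tool([
  {"claw": 0.4, "dx": -0.02, "dy": 0.03, "dz": 0.02, "yaw": 0},
  {"claw": 0.4, "dx": -0.04, "dy": 0.05, "dz": 0.04, "yaw": 0},
  {"claw": 0.4, "dx": -0.04, "dy": 0.05, "dz": 0.04, "yaw": 0},
  {"claw": 0.4, "dx": -0.04, "dy": 0.05, "dz": 0.04, "yaw": 0},
], newtons=30)

```text
t: 19.0
eef_pos: [0.6131, 0.058, 0.2786]
tool_rot: [2.269, 2.172, 0.001]
contact_force: [-0.2, 0.2, -3.0]
width: 0.0418
grip_force: 31.8
```

```bash
python3 e.py w18; python3 gr.py w18b.png .254;python3 - <<'E'
from h import *
import pickle
A,B=[pickle.load(open(f+'.pkl','rb')) for f in('w17','w18')]
for l in A:
  if l in B: print(l,tri([A[l][0],B[l][0]]))
E
```

```text
19.05 [0.6133 0.0574 0.278 ] [2.2702 2.1711 0.0004]
window 0.58 [353.  70.] [0.645  0.1683]
knob 0.86 [230.  73.] [0.5299 0.1723]
shutter_fin 0.74 [204.  44.] [0.4887 0.2142]
shutter_fin 0.58 [242.  44.] [0.5325 0.2086]
index 0.8 [206.  44.] [0.4891 0.2155]
box 0.8 ((0.5885138511657715, 0.17114326357841492), (0.13331523537635803, 0.27891215682029724), 87.56806182861328)
[323.0475 315.1052] (0.6123653054237366, 0.05963398888707161) 0.012495109811425209 off [-0.001  0.003]
19.35 [0.6134 0.0567 0.2774] [-0.4248 -0.3913 -2.1992] 0.041267310845630595
window (array([0.64511542, 0.16861592, 0.04166314]), np.float64(0.0008577984138994003))
knob (array([0.53426939, 0.17176685, 0.06931916]), np.float64(0.0013194044648432324))
```

Window measured at (0.6455, 0.1675), housing offset from the tool (−0.001, +0.0028). Going over it and down to just above contact.

Call:
drive_tool([
  {"claw": 0.4, "dx": 0.01, "dy": 0.036, "dz": 0, "yaw": 0},
  {"claw": 0.4, "dx": 0.02, "dy": 0.072, "dz": 0, "yaw": 0},
  {"claw": 0.4, "dx": 0.03, "dy": 0.1, "dz": -0.01, "yaw": 0},
  {"claw": 0.4, "dx": 0.033, "dy": 0.108, "dz": -0.045, "yaw": 0},
  {"claw": 0.4, "dx": 0.033, "dy": 0.108, "dz": -0.08, "yaw": 0},
  {"claw": 0.4, "dx": 0.033, "dy": 0.108, "dz": -0.105, "yaw": 0},
  {"claw": 0.4, "dx": 0.033, "dy": 0.108, "dz": -0.115, "yaw": 0},
  {"claw": 0.4, "dx": 0.033, "dy": 0.108, "dz": -0.116, "yaw": 0},
  {"claw": 0.4, "dx": 0.033, "dy": 0.108, "dz": -0.116, "yaw": 0},
], newtons=30)

```text
t: 20.25
eef_pos: [0.6467, 0.165, 0.163]
tool_rot: [2.271, 2.169, 0.002]
contact_force: [-0.5, 0.9, -2.5]
width: 0.0416
grip_force: 31.7
```

Call:
drive_tool([
  {"claw": 0.4, "dx": 0, "dy": 0, "dz": -0.002, "yaw": 0},
  {"claw": 0.4, "dx": 0, "dy": 0, "dz": -0.004, "yaw": 0},
  {"claw": 0.4, "dx": 0, "dy": 0, "dz": -0.005, "yaw": 0},
  {"claw": 0.4, "dx": 0, "dy": 0, "dz": -0.006, "yaw": 0},
  {"claw": 0.4, "dx": 0, "dy": 0, "dz": -0.006, "yaw": 0},
], newtons=30)

```text
t: 20.75
eef_pos: [0.6464, 0.1651, 0.1584]
tool_rot: [2.27, 2.169, 0.003]
contact_force: [-4.6, -1.3, 14.0]
width: 0.0413
grip_force: 33.7
```

Call:
drive_tool([
  {"claw": 0.48, "dx": 0, "dy": 0, "dz": 0.001, "yaw": 0},
  {"claw": 0.49, "dx": 0, "dy": 0, "dz": 0.001, "yaw": 0},
  {"claw": 0.51, "dx": 0, "dy": 0, "dz": 0.001, "yaw": 0},
  {"claw": 0.6, "dx": 0, "dy": 0, "dz": 0.001, "yaw": 0},
  {"claw": 0.8, "dx": 0, "dy": 0, "dz": 0.001, "yaw": 0},
  {"claw": 0.8, "dx": 0, "dy": 0, "dz": 0.02, "yaw": 0},
  {"claw": 0.9, "dx": 0, "dy": 0, "dz": 0.06, "yaw": 0},
  {"claw": 1, "dx": -0.01, "dy": -0.03, "dz": 0.1, "yaw": 0},
  {"claw": 1, "dx": -0.03, "dy": -0.07, "dz": 0.13, "yaw": 0},
  {"claw": 1, "dx": -0.05, "dy": -0.11, "dz": 0.14, "yaw": 0},
], newtons=30)

```text
t: 21.75
eef_pos: [0.5963, 0.0549, 0.2984]
tool_rot: [2.268, 2.17, 0.004]
contact_force: [1.1, -0.9, 0.7]
width: 0.0853
grip_force: 0.0
```

Run:
```python
from h import *
from gr import green
import pickle
np.set_printoptions(precision=4,suppress=True)
im=grab('wrist'); save(im,'w19.png'); s=robot.state(); print(s['t'],s['eef_pos'])
try: print('green',green(im,.134,(350,80)))
except Exception as e: print(e)
for l,z in (('lens_housing',.05),('window',.05),('knob',.058),('shutter_fin',.018),('index',.012)):
  for r in robot.spot_point('wrist',l): print(l,round(r['score'],2),np.round(r['pixel']),atz(ray(im,r['pixel']),z)[:2])
t=grab('scene'); save(t,'s19.png')
for r in robot.outline_of('scene','lens_housing')[:6]:
  v,u=np.nonzero(r['mask']); print(r['score'],r['pixel'],u.min(),u.max(),v.min(),v.max())
a=im['image'][0:300,120:520]; b=cv2.resize(t['image'][190:310,280:424],(360,300))
cv2.imwrite('pics/p19.png',np.hstack([a,b])[:,:,::-1])
```

```text
21.8 [0.5937 0.0497 0.2994]
green (array([382.6461,  59.1248]), ((0.6452242136001587, 0.16689369082450867), 0.012370914220809937))
lens_housing 0.85 [231. 258.] [ 0.4815 -0.0373]
lens_housing 0.85 [469. 163.] [0.7618 0.0677]
lens_housing 0.8 [274. 276.] [ 0.5311 -0.0638]
lens_housing 0.78 [368.  68.] [0.6467 0.1683]
knob 0.89 [252.  67.] [0.5302 0.1759]
shutter_fin 0.63 [264.  44.] [0.5363 0.2062]
index 0.48 [224.  42.] [0.4883 0.2161]
0.95 [299.9, 189.3] 284 315 175 205
0.77 [248.0, 249.6] 232 258 228 267
0.76 [347.0, 176.6] 331 364 169 191
0.67 [323.6, 244.8] 307 337 224 267
```

View pics/p19.png

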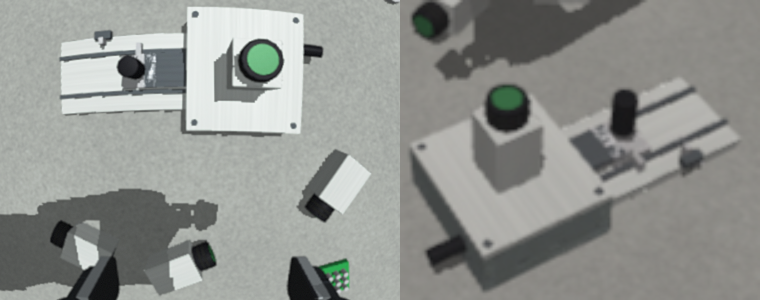

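The housing stands upright, its green lens at (262,60), near the middle of the box top. In the same picture I see the shutter knob at (130,68), its fin at (140,48) and the index clamp at (102,38). I'll check the centring against the four screws, then move to the knob.

Run:
```python
from h import *
np.set_printoptions(precision=4,suppress=True)
im=grab('wrist'); g=cv2.cvtColor(im['image'],cv2.COLOR_RGB2GRAY); P=[]
for u,v in [(315,14),(417,20),(413,127),(314,122)]:
  w=g[max(v-5,0):v+6,u-5:u+6].astype(float); k=np.clip(170-w,0,None); y,x=np.mgrid[max(v-5,0):v+6,u-5:u+6]
  p=((k*x).sum()/k.sum(),(k*y).sum()/k.sum()); P.append(atz(ray(im,p),.05)[:2]); print(p,P[-1])
P=np.array(P); print('centre',P.mean(0)); d=P[1]+P[2]-P[0]-P[3]; print(np.degrees(np.arctan2(d[1],d[0])))
```

```text
(np.float64(315.60371517027863), np.float64(14.09969040247678)) [0.5953 0.2283]
(np.float64(417.0859220092531), np.float64(20.51487111698612)) [0.6989 0.2225]
(np.float64(414.6888068880689), np.float64(127.01414514145141)) [0.6927 0.1089]
(np.float64(314.43371522094924), np.float64(123.64484451718494)) [0.589  0.1147]
centre [0.644  0.1686]
-3.223705922378815
```

Call:
drive_tool([
  {"claw": 0.6, "dx": -0.02, "dy": 0.04, "dz": 0, "yaw": 0},
  {"claw": 0.6, "dx": -0.04, "dy": 0.08, "dz": 0, "yaw": 0},
  {"claw": 0.6, "dx": -0.0637, "dy": 0.12, "dz": 0, "yaw": 0},
  {"claw": 0.6, "dx": -0.0637, "dy": 0.1238, "dz": -0.03, "yaw": 0},
  {"claw": 0.6, "dx": -0.0637, "dy": 0.1238, "dz": -0.06, "yaw": 0},
  {"claw": 0.6, "dx": -0.0637, "dy": 0.1238, "dz": -0.08, "yaw": 0},
  {"claw": 0.6, "dx": -0.0637, "dy": 0.1238, "dz": -0.08, "yaw": 0},
], newtons=60)

```text
t: 22.9
eef_pos: [0.5318, 0.1798, 0.2132]
tool_rot: [-2.268, -2.17, 0.007]
contact_force: [-0.1, 1.1, 0.3]
width: 0.051
grip_force: 0.0
```

Run:
```python
from h import *
np.set_printoptions(precision=4,suppress=True)
im=grab('wrist'); save(im,'w20.png'); s=robot.state(); print(s['t'],s['eef_pos'],s['tool_rot'])
for l,z in (('knob',.058),('shutter_fin',.018),('index',.012)):
  for r in robot.spot_point('wrist',l): print(l,round(r['score'],2),np.round(r['pixel']),atz(ray(im,r['pixel']),z)[:2])
```

```text
22.95 [0.5324 0.1797 0.2149] [-2.2694 -2.1704  0.0035]
knob 0.66 [323. 214.] [0.5294 0.1743]
shutter_fin 0.7 [322. 159.] [0.5304 0.2102]
index 0.66 [276. 154.] [0.489  0.2154]
```

Call:
drive_tool([
  {"claw": 0.6, "dx": -0.0025, "dy": -0.0055, "dz": -0.03, "yaw": 0},
  {"claw": 0.6, "dx": -0.0025, "dy": -0.0055, "dz": -0.065, "yaw": 0},
  {"claw": 0.6, "dx": -0.0025, "dy": -0.0055, "dz": -0.09, "yaw": 0},
  {"claw": 0.6, "dx": -0.0025, "dy": -0.0055, "dz": -0.102, "yaw": 0},
  {"claw": 0.6, "dx": -0.0025, "dy": -0.0055, "dz": -0.102, "yaw": 0},
  {"claw": 0.4, "dx": -0.0025, "dy": -0.0055, "dz": -0.102, "yaw": 0},
  {"claw": 0.1, "dx": -0.0025, "dy": -0.0055, "dz": -0.102, "yaw": 0},
  {"claw": 0.1, "dx": -0.0025, "dy": -0.0055, "dz": -0.102, "yaw": 0},
  {"claw": 0.1, "dx": -0.0025, "dy": -0.0055, "dz": -0.102, "yaw": 0},
], newtons=60)

```text
t: 24.0
eef_pos: [0.5307, 0.1738, 0.1156]
tool_rot: [2.27, 2.169, 0.004]
contact_force: [-0.4, -0.3, 5.4]
width: 0.0208
grip_force: 58.4
```

```bash
cat > k.py <<'E'
from h import *
import sys
np.set_printoptions(precision=4,suppress=True)
im=grab('wrist'); save(im,sys.argv[1]); s=robot.state(); print(s['t'],s['eef_pos'],s['contact_force'],s['width'],s['grip_force'])
for l,z in (('knob',.058),('shutter_fin',.018),('index',.028)):
  for r in robot.spot_point('wrist',l): print(l,round(r['score'],2),np.round(r['pixel'],1),atz(ray(im,r['pixel']),z)[:2],atz(ray(im,r['pixel']),.012)[:2])
  for r in robot.outline_of('wrist',l)[:1]:
    v,u=np.nonzero(r['mask']); print('  mask',round(r['score'],2),u.min(),u.max(),v.min(),v.max())
E
python3 k.py w21.png
```

```text
24.05 [0.5307 0.1738 0.1156] [ 0.3716 -0.4294  5.1407] 0.02085270426634083 58.389692902565
knob 0.89 [325.8 275.1] [0.531  0.1745] [0.5303 0.1456]
  mask 0.85 289 420 183 312
shutter_fin 0.66 [325.  185.7] [0.5324 0.2077] [0.5324 0.206 ]
index 0.61 [251.6 171.2] [0.494  0.2203] [0.4901 0.2169]
  mask 0.31 289 420 183 313
```

Call:
drive_tool([
  {"claw": 0.1, "dx": -0.008, "dy": 0.0004, "dz": 0, "yaw": 0},
  {"claw": 0.1, "dx": -0.016, "dy": 0.0009, "dz": 0, "yaw": 0},
  {"claw": 0.1, "dx": -0.024, "dy": 0.0013, "dz": 0, "yaw": 0},
  {"claw": 0.1, "dx": -0.032, "dy": 0.0018, "dz": 0, "yaw": 0},
  {"claw": 0.1, "dx": -0.038, "dy": 0.0021, "dz": 0, "yaw": 0},
  {"claw": 0.1, "dx": -0.038, "dy": 0.0021, "dz": 0, "yaw": 0},
  {"claw": 0.1, "dx": -0.038, "dy": 0.0021, "dz": 0, "yaw": 0},
], newtons=60)

```text
t: 25.05
eef_pos: [0.4937, 0.1759, 0.1156]
tool_rot: [2.269, 2.168, 0.008]
contact_force: [7.4, -3.2, 2.9]
width: 0.0205
grip_force: 59.1
```

```bash
python3 k.py w22.png; python3 -c "
import cv2; a=cv2.imread('pics/w22.png')[130:250,230:390]; cv2.imwrite('pics/p22.png',cv2.resize(a,(800,600),interpolation=cv2.INTER_NEAREST))"
```

```text
25.1 [0.4938 0.1759 0.1156] [ 6.8704 -2.3755  4.0688] 0.02004236234841914 59.11206007003784
knob 0.59 [324.2 273.9] [0.4935 0.1773] [0.4927 0.1487]
  mask 0.94 288 476 182 313
shutter_fin 0.85 [327.2 182.9] [0.497  0.2113] [0.4971 0.2097]
  mask 0.68 288 476 182 313
index 0.61 [312.6 177.5] [0.4895 0.2173] [0.4888 0.2133]
  mask 0.65 293 330 152 187
```

All 10 pictures are used, so I go on by numbers: a rectified brightness patch of the fins.

```bash
cat > r.py <<'E'
from h import *
import sys
from f import proj
im=grab('wrist'); g=cv2.cvtColor(im['image'],cv2.COLOR_RGB2GRAY); s=robot.state(); print(s['t'],s['eef_pos'])
bx=np.array([.9984,-.056]); by=np.array([.056,.9984]); k=s['eef_pos'][:2]
z=float(sys.argv[1]); X=np.arange(-18,14); Y=np.arange(50,14,-2)
P=np.array([np.r_[k+x/1e3*bx+y/1e3*by,z] for y in Y for x in X]); q=proj(im,P).astype('f')
G=cv2.remap(g,q[:,0].reshape(len(Y),-1),q[:,1].reshape(len(Y),-1),cv2.INTER_LINEAR)
print('     '+' '.join('%3d'%x for x in X))
for y,row in zip(Y,G): print('%3d: '%y+' '.join('%3d'%v for v in row))
E
python3 r.py .026
```

```text
25.45 [0.4939 0.1759 0.1156]
     -18 -17 -16 -15 -14 -13 -12 -11 -10  -9  -8  -7  -6  -5  -4  -3  -2  -1   0   1   2   3   4   5   6   7   8   9  10  11  12  13
 50: 108  90 101 107 107 107 108 108 107 108 108 108 109 109 109 110 109 110 110 110 102 126 131 130 130 129 130 130 131 131 133 132
 48: 213 100 101 107 107 107 109 109 108 108 109 108 110 110 110 110 111 111 111 110 128 235 237 237 237 236 236 236 236 235 235 235
 46: 215  92  98 105 105 105 106 106 106 107 106 106 107 106 107 107 108 108 108 107 120 229 235 234 234 234 234 234 234 234 234 234
 44: 215 143 127 125 126 127 110  98 101 113 116 116 117 113 118 108 105 106 114 123 173 236 237 237 237 237 237 237 237 237 237 237
 42: 236 237 237 237 237 239 183 123 182 225 222 225 230 214 220 236 239 239 239 238 237 237 237 236 236 237 236 236 237 237 237 237
 40: 234 234 235 235 235 236 177 120 196 231 231 231 230 217 217 235 235 235 235 235 235 235 235 236 236 236 235 236 236 236 236 236
 38: 238 238 238 238 238 239 180 124 198 226 225 228 230 222 222 193 195 208 206 202 226 238 238 237 238 237 237 237 237 237 237 237
 36: 23
[... 755 characters left out ...]
157 159 155 153 150 133 125 127 127
 24: 129 129 128 128 126 126 125 126 125 125 126 125 107  97 148 217 217 218 218 217 175 124 121 121 121 116 107 109 123 129 129 128
 22: 199 199 199 196 198 197 199 200 199 202 205 206 197 142 153 217 218 219 219 219 177 119 117 121 121 121 119 113 112 112 113 113
 20: 226 225 225 225 225 225 225 225 225 225 225 225 226 189 164 185 115 111 121 123 120 123 124 129 134 135 138 143 144 141 145 145
 18: 224 223 223 223 223 223 223 223 223 223 223 223 223 224 211 128 112 157 218 224 222 220 220 223 226 234 222 214 239 237 237 234
 16: 220 220 220 220 220 219 219 220 220 220 219 219 219 221 213 154 108 163 220 223 221 217 218 222 226 229 190 196 237 228 239 241
```

The shutter fin's top spans −4 to 2 mm and the index fin's −10 to −4 mm, so about 6.2 mm remain.

Call:
drive_tool([
  {"claw": 0.1, "dx": -0.003, "dy": 0.0002, "dz": 0, "yaw": 0},
  {"claw": 0.1, "dx": -0.0062, "dy": 0.0003, "dz": 0, "yaw": 0},
  {"claw": 0.1, "dx": -0.0062, "dy": 0.0003, "dz": 0, "yaw": 0},
  {"claw": 0.1, "dx": -0.0062, "dy": 0.0003, "dz": 0, "yaw": 0},
  {"claw": 0.1, "dx": -0.0062, "dy": 0.0003, "dz": 0, "yaw": 0},
], newtons=60)

```text
t: 25.95
eef_pos: [0.4878, 0.1762, 0.1155]
tool_rot: [2.269, 2.168, 0.008]
contact_force: [8.1, -1.5, 4.1]
width: 0.0206
grip_force: 59.2
```

```bash
python3 r.py .026 | cut -c1-110; python3 -c "
from rig import robot; s=robot.state(); print(s['contact_force'],s['grip_force'],s['joint_positions'])"
```

```text
26.0 [0.4878 0.1762 0.1155]
     -18 -17 -16 -15 -14 -13 -12 -11 -10  -9  -8  -7  -6  -5  -4  -3  -2  -1   0   1   2   3   4   5   6   7  
 50: 128 128 128 128 128 118 102  83 102 107 107 107 108 109 109 109 108 110 109 110 110 110 110 111 111 110 1
 48: 235 235 235 236 237 237 181 101 103 109 108 108 109 109 109 110 109 110 111 110 111 109 111 112 112 110 1
 46: 236 236 236 236 236 237 189  99 100 106 105 106 107 106 107 107 107 107 108 107 108 108 108 109 109 107 1
 44: 236 237 237 236 237 238 201 145 125 115 116 109 100 100 103 116 116 116 117 116 116 104 107 112 113 122 1
 42: 237 237 237 237 237 237 237 237 238 239 241 205 130 128 170 225 224 226 229 219 225 236 238 239 239 239 2
 40: 235 235 235 235 235 235 235 235 236 235 238 201 127 125 171 231 232 232 232 221 222 236 236 236 236 236 2
 38: 239 239 239 239 239 240 239 239 239 239 240 207 131 128 167 225 226 229 232 227 217 238 238 238 238 238 2
 36: 239 239 239 239 239 239 239 239 239 239 239 241 245 202 173 227 224 223 224 213 203 240 239 239 239 239 2
 34: 241 241 241 241 241 241 240 240 240 240 241 218 143 131 167 213 214 
[... 491 characters left out ...]
130 129 129 128 129 128 127 127 126 126 126 108  96 147 217 219 218 218 218 182 134 130 131 131 127 1
 22: 200 200 201 200 201 201 201 201 202 206 206 205 206 166 151 217 220 219 219 220 181 120 118 121 122 122 1
 20: 226 226 225 226 226 226 226 226 226 226 226 225 228 187 151 213 169 141 133 133 126 128 129 131 125 109 1
 18: 224 224 223 224 224 224 224 224 224 224 224 224 224 224 225 193 113 154 217 225 223 221 220 225 226 229 2
 16: 221 221 221 221 220 221 221 220 221 220 220 221 221 221 222 191 110 160 220 224 222 219 219 223 225 227 2
[ 7.04169797 -2.35409138  2.86530024] 59.16987061500549 [ 2.19356063e-01  6.20950710e-01  1.98723216e+00 -5.94125988e-04
  5.27027968e-01  2.65442893e-01]
```

Both fins' edges now coincide at −4 and 2 mm. Last, I check that the housing still stands, then hand in.

Run:
```python
from h import *
grab('scene'); ok=False
for r in robot.outline_of('scene','lens_housing'):
  v,u=np.nonzero(r['mask']); print(r['score'],r['pixel'],u.min(),u.max(),v.min(),v.max())
  ok|=abs(r['pixel'][0]-323.6)<4 and abs(r['pixel'][1]-244.8)<5
s=robot.state(); print(ok,s['t'],s['eef_pos'],s['grip_force'])
if ok: print(robot.close_job())
```

```text
0.91 [323.4, 245.8] 308 336 224 267
0.79 [299.8, 191.6] 285 315 175 205
0.78 [248.9, 247.4] 233 257 229 266
0.7 [351.8, 179.0] 331 364 169 191
0.18 [451.9, 279.0] 436 471 265 292
True 26.1 [0.48778626 0.17622578 0.11554972] 59.16930556297302
the job is handed in; nothing more can be done
None
```

I handed the job in at 26 s: the housing stands upright on the light box, about 2 mm off the window's centre. The shutter fin is in line with the index fin to about 0.2 mm, with the knob still gripped.

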